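# Book the last basket of caps on the counting scale and switch it off

### The arm

A 6-joint arm with a two-finger parallel gripper is mounted at the origin on the work surface. World frame = base frame: x ahead of the robot, y to its left, z up, the work surface at z = 0. Lengths are in mm, angles in degrees, forces in N, time in s.
With the tool pointing down it reaches from about 300 to 850 mm from the base axis. Payload 4.2 kg.
Tool frame: the origin (TCP) lies between the finger pads; the fingertips stand 19 mm ahead of it and the grasp point (between the pads) is the TCP; z points along the fingers, x is the direction in which the jaws open and shut, and the axes are right-handed (so a half turn about z gives the same grasp; the last joint's range is limited). The gripper opens to 91 mm and grips with 3 to 60 N. Pads are 32 mm wide; open, the fingers measure 118 mm over their backs; the gripper's body (76 mm by 178 mm) begins 60 mm behind the grasp point.
Start: joints at [-64.343, 18.312, 89.639, -0, 72.044, -1.146], TCP at [259.286, -513.237, 232.976] pointing down, gripper open.
Joint ranges: [-177.97, 177.97], [-48.28, 115.42], [12.27, 149.76], [-77.06, 257.06], [2.81, 150.46], [-146.56, 146.56]. Speed limits (degrees/s): [147.25, 147.25, 180, 180, 180, 180].

### API

Orientations are given as [roll, pitch, yaw] about the fixed x, y, z axes, in that order (R = Rz(yaw) Ry(pitch) Rx(roll)).
In Python, from workcell import sensors, grab_frame, env gives the robot as it stands.
- The arm moves only by the tool servo_tool, never from a script. Its argument "motion" is one flat list of numbers, 7 for each row, row after row: the shift along the world's x, y, z in mm, then the turn, a rotation vector about the world's x, y, z in rad, then the opening in per cent of the stroke, from 0 (shut) to 100 (fully open). In form: [x, y, z, rx, ry, rz, grip, x, y, z, rx, ry, rz, grip, ...]. A call has 1 to 10 rows; each row shifts and turns the commanded pose from where the row before left it; what a row does not reach is not made up. A row lasts 1/12 s, in which the tool goes at most 41.7 mm and 7.16 degrees, less where a joint would pass 70% of its speed; a pose out of reach is approached as far as the arm can. A call with a gripper value outside its range is refused whole. The fingers move at their own pace and stop on an object; "newtons" is the grip in N (left out, the last holds). Time passes only in rows, so rows that do not move let the fingers close. It gives the time, the measured TCP pose, the force and the opening at its end, in the units of the state.
- sensors.state(): the state, without advancing time (a new reading comes with each control period).
- grab_frame(name): name is "scene" or "top"; returns a dict with "image" (480x640x3 uint8, red, green, blue), "depth" (480x640 float32, mm along the optical axis (not along the pixel's ray), 0 where there is no reading), "fx", "fy", "cx", "cy" (pixels), "dist_coeffs" ([k1, k2, p1, p2, k3] as OpenCV has them; the pictures are not rectified), "extrinsics" (4x4, takes a point from camera to world coordinates). Camera axes: x right, y up, looking along -z (the intrinsics and any distortion apply to the point x, -y, -z); pixel columns grow to the right and rows downward; lengths in mm; the calibration is good to about 2 mm. A picture is of the moment at which its call begins.
- env.job_done(): hands the job in, once; it reports no verdict.
The state is a dict: "time_s": time; "qpos": joint angles; "qvel": joint speeds; "effort": joint torques, N m; "ee_pos": TCP position; "ee_rot": TCP orientation; "force": force on the tool from outside, world axes, zero at the start; "torque": the same for the moment, N m; "gripper_width": finger opening in mm.
Only numpy, scipy, OpenCV 4.12 (cv2) and the standard library are available. Lean on these libraries where they do the work, as an engineer would, in place of code of your own. Each camera call takes 0.05 s, during which the arm holds its last target.

### The job

The last basket of sorted bottle caps is standing on the counting scale. With the closed fingertips, press the green add key fully down to book it into the total, then let it up and press the blue print key fully down for the slip, and last switch the scale off by pressing the raised near half of the red rocker until it tips right over. Do not touch the basket or the weighing pan and do not press the two grey keys; pick nothing up, leave the other things where they stand, and finish with both keys up.

Things in the scene. Friction and masses are not known exactly. Their poses are not given: they have to be found in the camera images.
- scale: Light grey counting scale, fixed, 340 deep (x) x 300 wide (y, to the left). Origin: centre of its underside, on the table; x runs from its front to its rear. The dark control panel covers the front 120 mm, rising to the rear at 0.22 rad, from 40 mm height at the front edge (x -170) to 67 mm (x -49). One row on it at x -133: grey y +110, grey +66, blue +22, green -22, red rocker -100 mm.
- pan: Stainless weighing pan behind the panel, fixed on the scale, 216 (x) x 286 (y) mm, top face 100 mm above the table, front edge 46 mm in front of the scale's origin. Origin: centre of the pan, 4 mm below its top. Not to be touched. Between keys and pan lie the display and printer slot, up to 11 mm proud of the panel.
- basket: White openwork basket full of coloured caps, loose on the rear part of the pan, 152 (x) x 252 (y) x 55 mm high over the rim, 0.4 to 0.7 kg. Origin: centre of its underside (on the pan's top face). Not to be touched.
- add_key_top (a point): Centre of the top of the green add key (white plus mark), 24 mm up the slope x 30 mm across, 8 mm proud of the panel; 14 mm gap to the blue key. The point's z is the panel's outward normal (leans 0.22 rad from vertical towards the scale's front), y runs along the row to the left, x up the slope.
- add_key (a joint): Travel of the green key into the panel along its normal, m: 0 up, 0.004 fully down. Spring-back key: moves from about 0.8 N, 4 N at the bottom, which is a hard stop; comes up by itself when left.
- print_key_top (a point): Centre of the top face of the blue print key (white printer mark), the left neighbour of the green key; same size, height and axes as the green one.
- print_key (a joint): Travel of the blue key, m: same as add_key.
- zero_key (a joint): Travel of the grey zero key at the left end of the row, m: 0 up, 0.004 down. Not to be pressed.
- tare_key (a joint): Travel of the grey tare key between the zero key and the blue key, m: 0 up, 0.004 down. Not to be pressed.
- rocker_off_end (a point): Point on the face of the red rocker's near half, 18 mm from its pivot. Rocker 44 mm long (up the slope) x 26 wide, shallow V face, pivot at its middle along the row, face there 5 mm above the panel, in a frame 3 mm high. On: this half is up (end 11 mm, this point 10 mm above the panel). Off: this point is 4 mm above it. Axes turn with the rocker; while on, as the keys'.
- rocker (a joint): Angle of the rocker, rad: 0 on (near half up, as at the start), 0.36 off (near half fully in, at its hard stop). It stays where it is left, so follow it right down. 2 to 3 N on the near end moves it; close to the pivot it needs far more: press the outer part of the half.
- tub: Small open pale tub with blue caps, 110 x 90 x 55 mm high, loose, on the table beside the scale. Origin: centre of its underside. Bystander.
- mug: White mug, 80 mm across, 90 mm high, with a handle, loose, on the table beside the scale. Origin: centre of its underside. Bystander.
- jar_lid: Red jar lid, 66 mm across, 15 mm high, loose, lying on the table in front of the scale. Origin: centre of its underside. Bystander.

How it is judged (in metres and radians):
On the way, in this order (a step that is already met when the one before it is completed fails the run):
1. the green add key is pressed down, alone, while the scale is on (value of joint add_key above 0.0028 m and value of joint print_key below 0.0012 m and value of joint rocker below 0.1 rad), for 0.1 s.
2. then the blue print key is pressed down, alone, while the scale is on (value of joint print_key above 0.0028 m and value of joint add_key below 0.0012 m and value of joint rocker below 0.1 rad), for 0.1 s.
3. then the rocker is tipped over to off (value of joint rocker above 0.3 rad), for 0.1 s.
At the end, for the whole second after the job is handed in: The rocker is fully over to off (beyond 0.3 of 0.36 rad), all four keys are up (within 1 mm), the basket stands level on the pan within 10 mm of where it was, at rest, and tub, mug and jar lid are within 20 mm of where they were (value of joint rocker above 0.3 rad and value of joint each of add_key, print_key, zero_key, tare_key below 0.001 m and distance of basket from where it was at the start of the episode below 0.01 m and angle between basket's own z axis and vertical below 0.05 rad and linear speed of basket below 0.02 m/s and distance of each of tub, mug, jar_lid from where it was at the start of the episode below 0.02 m); the robot touches nothing.
It fails at once if the basket is touched by the robot (contact force between any of the fingers, the arm and basket above 0.5 N).
It fails at once if the weighing pan is touched by the robot (contact force between any of the fingers, the arm and pan above 0.5 N).
It fails at once if a grey key (zero or tare) is pressed (value of joint any of zero_key, tare_key above 0.002 m).
It fails at once if the basket, tub, mug or jar lid is lifted or pushed away (distance of basket from where it was at the start of the episode above 0.015 m or distance of any of tub, mug, jar_lid from where it was at the start of the episode above 0.025 m).
It also fails if it takes over 35 s, if anything falls off the work surface, if the arm or the gripper's body presses on something with over 40 N, if the wrist force passes 120 N, or if a joint passes its speed limit or range.

## Working session

There is one attempt and no reset: what is moved stays moved. The work goes in short steps, Python scripts to look and compute and a tool call to move; the robot and the scene stay as the last step left them, time stands still between calls to the robot, and variables do not carry over. Pictures are saved under pics/ and viewed, and the job is handed in when it is done.

Besides the shell and the picture viewer there is one more tool, called after "Call:" as name(argument=value, ...) on one line, values as JSON. servo_tool: Moves the arm, as the interface text tells. Its arguments: {"type":"object","properties":{"motion":{"type":"array"},"newtons":{"type":"number"}},"required":["motion"]}

```bash
mkdir -p pics; cat > h.py <<'E'
import numpy as np, cv2
from workcell import sensors, grab_frame, env
def save(n,f): cv2.imwrite('pics/'+n,cv2.cvtColor(f['image'],cv2.COLOR_RGB2BGR))
def ray(f,u,v):
    K=np.array([[f['fx'],0,f['cx']],[0,f['fy'],f['cy']],[0,0,1.]])
    p=cv2.undistortPoints(np.array([[[u,v]]],float),K,np.array(f['dist_coeffs'],float))[0,0]
    E=np.array(f['extrinsics']); d=E[:3,:3]@np.array([p[0],-p[1],-1.]); return E[:3,3],d
def onz(f,u,v,z):
    o,d=ray(f,u,v); return o+d*(z-o[2])/d[2]
def dep(f,u,v):
    o,d=ray(f,u,v); return o+d*f['depth'][int(round(v)),int(round(u))]
E
python3 - <<'E'
from h import *
import pickle
s=sensors.state();print(s)
for n in('scene','top'):
    f=grab_frame(n);save(n+'0.png',f);pickle.dump(f,open(n+'0.pkl','wb'));print(n,f['fx'],f['dist_coeffs'],np.round(f['extrinsics'],3))
E
```

```text
{'time_s': 0.0, 'qpos': array([-6.43437084e+01,  1.83501326e+01,  8.97074446e+01,  7.77878694e-04,
        7.20431487e+01, -1.14594711e+00]), 'qvel': array([-0.03691704,  0.10021527,  0.04766666,  0.13681872,  0.07404595,
       -0.00490982]), 'effort': array([-1.10248253e-03, -4.12465560e+01, -2.31976533e+01,  7.27452594e-02,
        4.55895730e-02, -1.26621212e-04]), 'ee_pos': array([ 259.07097673, -512.79222341,  232.12833598]), 'ee_rot': array([-1.79997246e+02,  1.00691003e-01, -6.31979994e+01]), 'force': array([ 0.3221928 ,  0.90182147, -0.68865202]), 'torque': array([-0.04033322,  0.04530744,  0.03104036]), 'gripper_width': 91.17084844400144}
scene 559.4682163074627 [-0.03168504  0.          0.          0.          0.        ] [[-7.550000e-01 -3.300000e-01  5.660000e-01  1.253952e+03]
 [ 6.550000e-01 -3.820000e-01  6.520000e-01  8.213580e+02]
 [ 1.000000e-03  8.630000e-01  5.050000e-01  7.090800e+02]
 [ 0.000000e+00  0.000000e+00  0.000000e+00  1.000000e+00]]
top 567.4019668674156 [-0.16169973  0.          0.          0.          0.        ] [[-2.900000e-02  9.980000e-01 -6.000000e-02  5.065240e+02]
 [-1.000000e+00 -2.800000e-02  1.100000e-02  5.950200e+01]
 [ 9.000000e-03  6.100000e-02  9.980000e-01  1.255319e+03]
 [ 0.000000e+00  0.000000e+00  0.000000e+00  1.000000e+00]]
```

View pics/scene0.png

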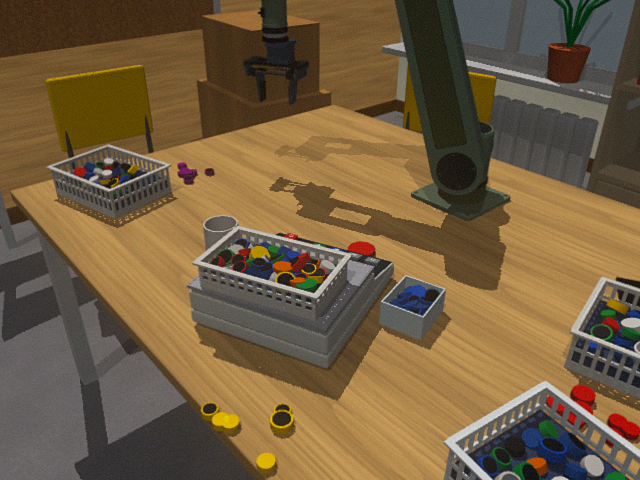

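View pics/top0.png

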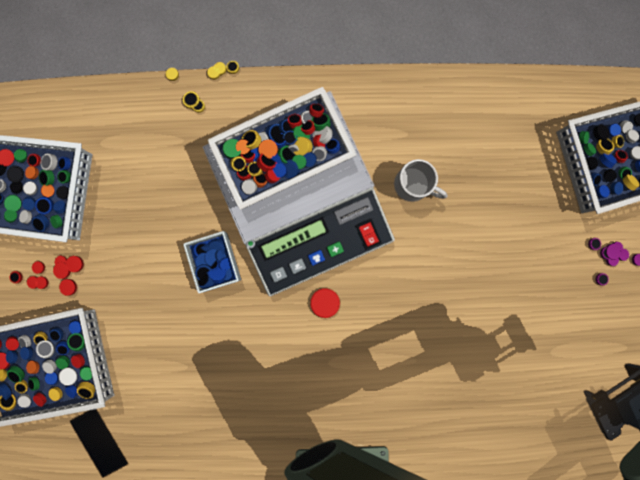

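The top view shows the key row: grey keys at about (278,275) and (297,266), blue at (317,257), green at (335,249) and the rocker at (368,234). The lid is at (325,303), the mug at (417,180) and the tub at (211,262). Next I'll measure the key and rocker positions.

```bash
python3 - <<'E'
from h import *
import pickle
f=pickle.load(open('top0.pkl','rb'))
im=f['image'];hsv=cv2.cvtColor(im,cv2.COLOR_RGB2HSV)
def cen(lo,hi,box):
    m=cv2.inRange(hsv,lo,hi);z=np.zeros_like(m);x0,y0,x1,y1=box;z[y0:y1,x0:x1]=m[y0:y1,x0:x1]
    n,l,st,c=cv2.connectedComponentsWithStats(z);i=1+np.argmax(st[1:,4])
    mm=(l==i).astype(np.uint8);cs,_=cv2.findContours(mm,0,2);cs=max(cs,key=cv2.contourArea);r=cv2.minAreaRect(cs);return np.array(r[0]),r,st[i]
P={}
P['blue']=cen((105,120,60),(130,255,255),(305,245,328,268))
P['green']=cen((50,100,40),(85,255,255),(325,240,346,260))
P['red']=cen((0,120,60),(8,255,255),(352,216,384,250))
P2=cen((170,120,60),(180,255,255),(352,216,384,250)) if 0 else None
for k,(c,r,st) in P.items():
    print(k,c.round(1),r,st)
    for z in (56,): print(onz(f,*c,z).round(1),'depth',dep(f,*c).round(1))
# lid
c,r,_=cen((0,120,60),(8,255,255),(300,280,350,325));print('lid',onz(f,*c,15).round(1),r)
# panel corners depth check
for u,v in [(278,275),(297,266),(325,262),(270,285),(270,262),(340,205),(385,240),(350,228)]: print(u,v,dep(f,u,v).round(1))
x=cv2.resize(im[180:310,230:410],None,fx=4.4,fy=4.4,interpolation=cv2.INTER_CUBIC);cv2.imwrite('pics/crop0.png',x[:,:,::-1])
E
```

```text
blue [316.  257.2] ((316.0361022949219, 257.2062072753906), (12.590291976928711, 15.331727027893066), 66.03751373291016) [308 249  18  17 144]
[527.5  46.5  56. ] depth [527.5  46.5  56.9]
green [334.9 248.8] ((334.9000244140625, 248.80003356933594), (12.074766159057617, 15.205260276794434), 63.43495178222656) [327 241  17  16 153]
[544.2   6.   56. ] depth [544.3   5.9  52.5]
red [368.4 234.1] ((368.4180603027344, 234.09840393066406), (21.815994262695312, 13.627839088439941), 66.37062072753906) [359 222  20  25 265]
[573.3 -66.1  56. ] depth [573.1 -65.8  59.3]
lid [429.   30.4  15. ] ((324.5, 302.5), (29.0, 29.0), 90.0)
278 275 [492.3 127.7  56.6]
297 266 [510.1  87.1  60.2]
325 262 [517.   27.5  45. ]
270 285 [471.2 146.4  39.8]
270 262 [520.2 143.9  57.4]
340 205 [635.8  -7.1  66.2]
385 240 [ 560.4 -103.1   40.7]
350 228 [587.4 -27.4  55.1]
```

View pics/crop0.png

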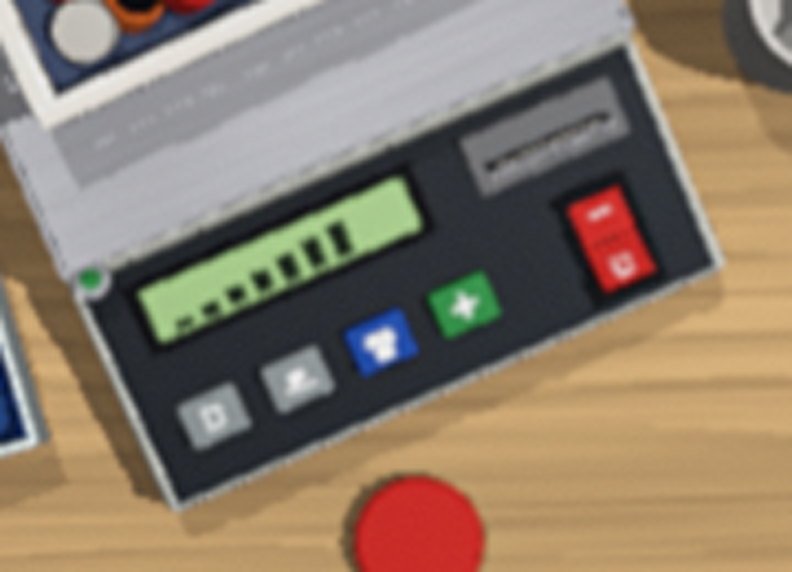

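```bash
cat >> h.py <<'E'
from scipy.spatial.transform import Rotation as R
ys=np.array([-.377,.926,0]);ys/=np.linalg.norm(ys);xs=np.array([ys[1],-ys[0],0])
a=.22;n=-np.sin(a)*xs+np.array([0,0,np.cos(a)]);up=np.cos(a)*xs+np.array([0,0,np.sin(a)])
G=np.array([544.2,6.,56.1]);B=np.array([527.5,46.5,56.1])
piv=G-78*ys-8*n  # panel surface at pivot
Rt=R.from_matrix(np.c_[-ys,np.cross(-n,-ys),-n])
def tcp(p,h): return p+n*(h+19)
def go(p,h):
    s=sensors.state();Rc=R.from_euler('xyz',s['ee_rot'],degrees=True)
    e=s['ee_pos']
    print('t',s['time_s'],'tcp',e.round(1),'delta',(tcp(p,h)-e).round(2),'rot',(Rt*Rc.inv()).as_rotvec().round(4),'F',s['force'].round(2),'w',round(s['gripper_width'],1),'tip height above key top',((e-19*n-p)@n).round(2))
E
python3 - <<'E'
from h import *
go(G,40); print(n,up,piv,piv-24*up, tcp(G,0),tcp(B,0))
E
```

```text
t 0.1 tcp [ 259.1 -512.8  232.2] delta [ 273.19  513.99 -118.54] rot [ 0.0897 -0.2009 -0.081 ] F [-0.37 -0.73 -0.31] w 91.4 tip height above key top 253.2
[-0.20212055 -0.08228882  0.97589745] [0.90385957 0.36798602 0.21822962] [575.22877384 -65.58395869  48.29282041] [553.5361442  -74.41562323  43.05530945] [540.35970948   4.43651239  74.64205154] [523.65970948  44.93651239  74.64205154]
```

Call:
servo_tool(motion=[13.6, 25.7, 0, 0.009, -0.02, -0.008, 0, 13.6, 25.7, 0, 0.009, -0.02, -0.008, 0, 13.6, 25.7, 0, 0.009, -0.02, -0.008, 0, 13.6, 25.7, 0, 0.009, -0.02, -0.008, 0, 13.6, 25.7, 0, 0.009, -0.02, -0.008, 0, 13.6, 25.7, 0, 0.009, -0.02, -0.008, 0, 13.6, 25.7, 0, 0.009, -0.02, -0.008, 0, 13.6, 25.7, 0, 0.009, -0.02, -0.008, 0, 13.6, 25.7, 0, 0.009, -0.02, -0.008, 0, 13.6, 25.7, 0, 0.009, -0.02, -0.008, 0], newtons=20)

```text
time_s: 0.93
ee_pos: [395.5, -254.8, 232.7]
ee_rot: [-167.4, -0.0, -67.8]
force: [-0.2, -0.9, 0.1]
gripper_width: 27.6
```

Call:
servo_tool(motion=[13.6, 25.7, 0, 0, 0, 0, 0, 13.6, 25.7, 0, 0, 0, 0, 0, 13.6, 25.7, 0, 0, 0, 0, 0, 13.6, 25.7, -10, 0, 0, 0, 0, 13.6, 25.7, -15, 0, 0, 0, 0, 13.6, 25.7, -15, 0, 0, 0, 0, 13.6, 25.7, -20, 0, 0, 0, 0, 13.6, 25.7, -20, 0, 0, 0, 0, 13.6, 25.7, -20, 0, 0, 0, 0, 0, 0, 0, 0, 0, 0, 0])

```text
time_s: 1.77
ee_pos: [516.7, -21.1, 129.0]
ee_rot: [-167.8, 0.2, -67.6]
force: [0.5, -0.0, -0.3]
gripper_width: 0.5
```

```bash
python3 - <<'E'
from h import *
go(G,15)
f=grab_frame('top');cv2.imwrite('pics/t1.png',cv2.resize(f['image'][160:340,210:450],None,fx=3.3,fy=3.3)[:,:,::-1])
f=grab_frame('scene');save('s1.png',f)
E
```

```text
t 1.7667 tcp [516.7 -21.1 129. ] delta [ 20.65  24.29 -39.77] rot [-0.0006 -0.0072 -0.0049] F [ 0.5  -0.   -0.35] w 0.5 tip height above key top 59.98
```

View pics/t1.png

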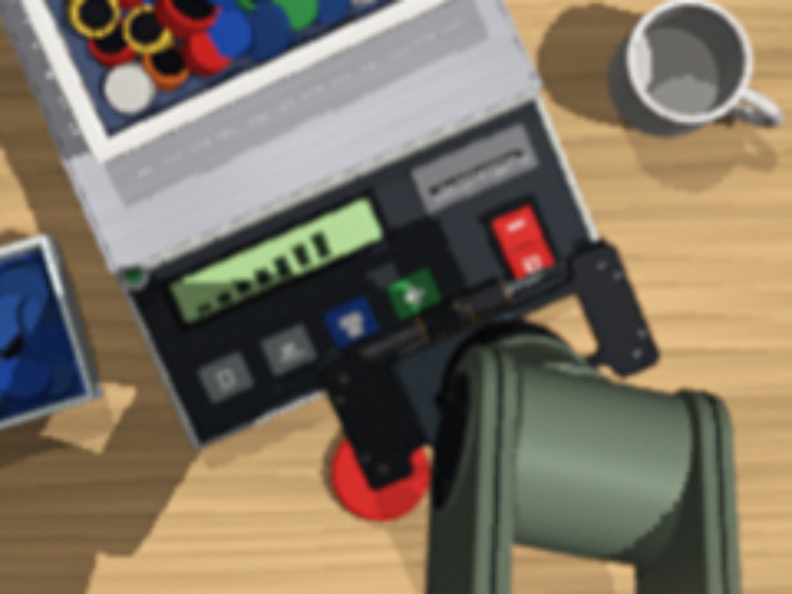

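View pics/s1.png

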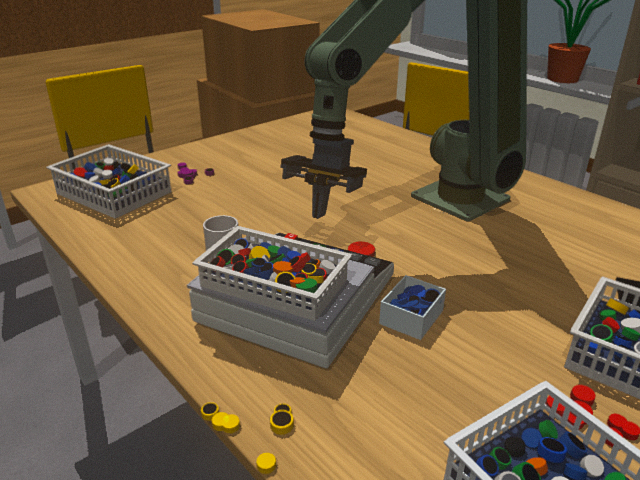

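The fingers are shut above the row, a little to the right of green and towards the front (in t1 the green key is at (415,293)). Nothing in the scene has moved. I'll go to a hover 15 mm over green.

Call:
servo_tool(motion=[7, 8, -5, 0, -0.007, -0.005, 0, 7, 8, -8, 0, 0, 0, 0, 6.6, 8.3, -12, 0, 0, 0, 0, 0, 0, -14.8, 0, 0, 0, 0, 0, 0, 0, 0, 0, 0, 0, 0, 0, 0, 0, 0, 0, 0])

```text
time_s: 2.37
ee_pos: [538.1, -0.8, 92.7]
ee_rot: [-167.1, -0.2, -68.1]
force: [0.2, -1.2, -0.3]
gripper_width: 0.5
```

```bash
python3 - <<'E'
from h import *
go(G,3)
f=grab_frame('top');cv2.imwrite('pics/t2.png',cv2.resize(f['image'][200:300,270:410],None,fx=5,fy=5)[:,:,::-1])
E
```

```text
t 2.3667 tcp [538.1  -0.8  92.7] delta [  1.7    5.03 -15.14] rot [0.0012 0.0054 0.0051] F [ 0.21 -1.22 -0.35] w 0.5 tip height above key top 18.53
```

View pics/t2.png

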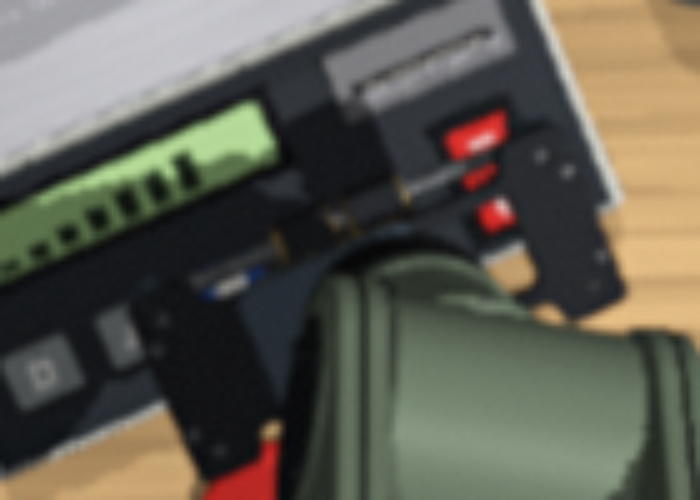

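The gripper now hides the key in the top view, so from here I'll rely on the pose and the force.

Call:
servo_tool(motion=[0, 0, 0, 0, 0, 0, 0, 0, 0, 0, 0, 0, 0, 0])

```text
time_s: 2.58
ee_pos: [538.9, -1.0, 94.1]
ee_rot: [-167.0, -0.3, -68.1]
force: [0.3, -0.2, 0.3]
gripper_width: 0.5
```

```bash
python3 - <<'E'
from h import *
go(G,3)
E
```

```text
t 2.5833 tcp [538.9  -1.   94.1] delta [  0.89   5.15 -16.58] rot [0.0014 0.0087 0.005 ] F [ 0.28 -0.24  0.34] w 0.5 tip height above key top 19.78
```

Call:
servo_tool(motion=[1, 4, -4, 0, 0.007, 0.005, 0, 0, 1.2, -6, 0, 0, 0, 0, 0, 0, -5, 0, 0, 0, 0, 0, 0, 0, 0, 0, 0, 0, 0, 0, 0, 0, 0, 0, 0])

```text
time_s: 3.0
ee_pos: [538.8, 4.7, 77.5]
ee_rot: [-167.5, -0.0, -67.8]
force: [0.8, -0.5, 0.2]
gripper_width: 0.3
```

```bash
python3 - <<'E'
from h import *
go(G,-4)
f=grab_frame('scene');save('s2.png',f)
E
```

```text
t 3.0 tcp [538.8   4.7  77.5] delta [ 2.33  0.1  -6.76] rot [ 0.0013 -0.0017 -0.0009] F [ 0.83 -0.49  0.19] w 0.3 tip height above key top 3.08
```

Call:
servo_tool(motion=[0.4, 0.2, -2, 0, 0, 0, 0, 0.4, 0.2, -2, 0, 0, 0, 0, 0, 0, 0, 0, 0, 0, 0])

```text
time_s: 3.3
ee_pos: [540.4, 4.9, 74.2]
ee_rot: [-167.4, -0.1, -67.8]
force: [-0.5, -0.9, 1.2]
gripper_width: 0.6
```

Call:
servo_tool(motion=[0.2, 0.1, -1, 0, 0, 0, 0, 0.2, 0.1, -1, 0, 0, 0, 0, 0, 0, 0, 0, 0, 0, 0])

```text
time_s: 3.55
ee_pos: [540.8, 5.1, 72.4]
ee_rot: [-167.4, -0.1, -67.8]
force: [-0.5, -0.8, 3.1]
gripper_width: 0.6
```

```bash
python3 - <<'E'
from h import *
go(G,-4)
E
```

```text
t 3.55 tcp [540.8   5.1  72.4] delta [ 0.36 -0.33 -1.63] rot [ 0.0015  0.0005 -0.0007] F [-0.47 -0.77  3.15] w 0.6 tip height above key top -2.36
```

Contact shows in the force, 3.1 N at about 2.4 mm down. I'll press on to the hard stop.

Call:
servo_tool(motion=[0.2, 0.1, -1, 0, 0, 0, 0, 0.2, 0.1, -1, 0, 0, 0, 0, 0, 0, 0, 0, 0, 0, 0])

```text
time_s: 3.8
ee_pos: [541.1, 5.2, 71.2]
ee_rot: [-167.4, -0.1, -67.8]
force: [-4.2, -1.8, 11.3]
gripper_width: 0.6
```

Call:
servo_tool(motion=[0.2, 0.1, -1, 0, 0, 0, 0, 0, 0, 0, 0, 0, 0, 0, 0, 0, 0, 0, 0, 0, 0])

```text
time_s: 4.05
ee_pos: [541.1, 5.2, 71.0]
ee_rot: [-167.4, -0.1, -67.8]
force: [-7.0, -2.2, 17.8]
gripper_width: 0.7
```

```bash
python3 - <<'E'
from h import *
go(G,-4)
f=grab_frame('scene');save('s3.png',f)
E
```

```text
t 4.05 tcp [541.1   5.2  71. ] delta [ 0.05 -0.46 -0.28] rot [ 0.0016  0.0011 -0.0011] F [-6.96 -2.24 17.78] w 0.7 tip height above key top -3.76
```

The key is at its hard stop: 18 N at 3.8 mm, with no further travel. I'll lift and shift to blue.

Call:
servo_tool(motion=[-1.4, -0.6, 7, 0, 0, 0, 0, -2, -0.8, 10, 0, 0, 0, 0, -5.6, 13.5, 0, 0, 0, 0, 0, -5.6, 13.5, 0, 0, 0, 0, 0, -5.5, 13.5, 0, 0, 0, 0, 0, 0, 0, 0, 0, 0, 0, 0, 0, 0, 0, 0, 0, 0, 0])

```text
time_s: 4.68
ee_pos: [520.7, 44.9, 86.2]
ee_rot: [-167.5, -0.1, -67.7]
force: [0.5, -0.7, -0.5]
gripper_width: 0.7
```

```bash
python3 - <<'E'
from h import *
go(B,3)
f=grab_frame('top');cv2.imwrite('pics/t3.png',cv2.resize(f['image'][200:300,270:410],None,fx=5,fy=5)[:,:,::-1])
E
```

```text
t 4.6833 tcp [520.7  44.9  86.2] delta [ 2.39 -0.23 -8.65] rot [ 0.0015 -0.0005 -0.0022] F [ 0.54 -0.71 -0.55] w 0.7 tip height above key top 11.91
```

View pics/t3.png

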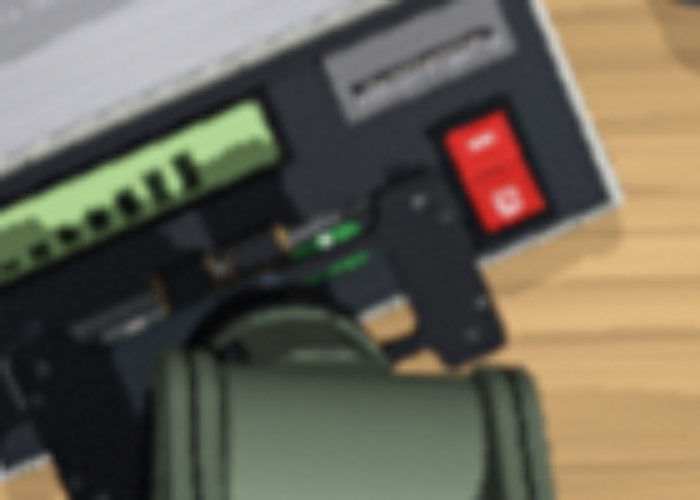

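The tool is over blue. Green at (330,240) is clear of the fingers and the rocker at (495,170) is untouched. Now I'll press blue.

Call:
servo_tool(motion=[1, 0, -4, 0, 0, 0, 0, 1, 0, -4, 0, 0, 0, 0, 0.5, 0.1, -2, 0, 0, 0, 0, 0.4, 0.1, -2, 0, 0, 0, 0, 0, 0, 0, 0, 0, 0, 0])

```text
time_s: 5.15
ee_pos: [523.9, 44.3, 73.7]
ee_rot: [-167.5, -0.1, -67.8]
force: [-1.7, -2.3, 1.8]
gripper_width: 0.5
```

Call:
servo_tool(motion=[0.2, 0.1, -1, 0, 0, 0, 0, 0.2, 0.1, -1, 0, 0, 0, 0, 0, 0, 0, 0, 0, 0, 0])

```text
time_s: 5.4
ee_pos: [524.3, 44.7, 72.2]
ee_rot: [-167.4, -0.1, -67.8]
force: [-2.0, -2.1, 3.1]
gripper_width: 0.6
```

Call:
servo_tool(motion=[0.2, 0.1, -1, 0, 0, 0, 0, 0.2, 0.1, -1, 0, 0, 0, 0, 0, 0, 0, 0, 0, 0, 0])

```text
time_s: 5.65
ee_pos: [524.6, 44.9, 71.2]
ee_rot: [-167.4, -0.1, -67.8]
force: [-5.1, -4.4, 11.5]
gripper_width: 0.7
```

```bash
python3 - <<'E'
from h import *
go(B,-4)
E
```

```text
t 5.65 tcp [524.6  44.9  71.2] delta [-0.12  0.37 -0.42] rot [ 0.0018  0.0002 -0.0012] F [-5.14 -4.42 11.53] w 0.7 tip height above key top -3.59
```

Call:
servo_tool(motion=[0.2, 0.1, -1, 0, 0, 0, 0, 0, 0, 0, 0, 0, 0, 0, 0, 0, 0, 0, 0, 0, 0, -1.6, -0.6, 8, 0, 0, 0, 0, -3, -1.2, 15, 0, 0, 0, 0, 0, 0, 5, 0, 0, 0, 0, 0, 0, 0, 0, 0, 0, 0])

```text
time_s: 6.23
ee_pos: [521.3, 43.7, 98.5]
ee_rot: [-167.3, -0.1, -67.8]
force: [-0.0, -0.4, -0.5]
gripper_width: 0.5
```

```bash
echo 'Q=piv-25*up' >> h.py; python3 - <<'E'
from h import *
go(Q,26)
E
```

```text
t 6.2333 tcp [521.3  43.7  98.5] delta [  22.2  -122.21  -11.7 ] rot [ 0.0009  0.003  -0.0005] F [-0.05 -0.4  -0.49] w 0.5 tip height above key top 31.85
```

Call:
servo_tool(motion=[3.7, -20.3, 0, 0, 0, 0, 0, 3.7, -20.3, 0, 0, 0, 0, 0, 3.7, -20.3, 0, 0, 0, 0, 0, 3.7, -20.4, 0, 0, 0, 0, 0, 3.7, -20.4, 0, 0, 0, 0, 0, 3.7, -20.5, 0, 0, 0, 0, 0, 0, 0, -6, 0, 0, 0, 0, 0, 0, -5.7, 0, 0, 0, 0, 0, 0, 0, 0, 0, 0, 0, 0, 0, 0, 0, 0, 0, 0])

```text
time_s: 7.07
ee_pos: [541.5, -77.6, 84.3]
ee_rot: [-167.6, 0.0, -67.8]
force: [-0.0, -0.4, 0.1]
gripper_width: 0.7
```

```bash
python3 - <<'E'
from h import *
go(Q,13)
f=grab_frame('top');cv2.imwrite('pics/t4.png',cv2.resize(f['image'][190:310,260:420],None,fx=5,fy=5)[:,:,::-1])
f=grab_frame('scene');save('s4.png',f)
E
```

```text
t 7.0667 tcp [541.5 -77.6  84.3] delta [  4.63   0.2  -10.28] rot [ 0.0004 -0.0028 -0.0016] F [-0.01 -0.37  0.07] w 0.7 tip height above key top 23.98
```

View pics/t4.png

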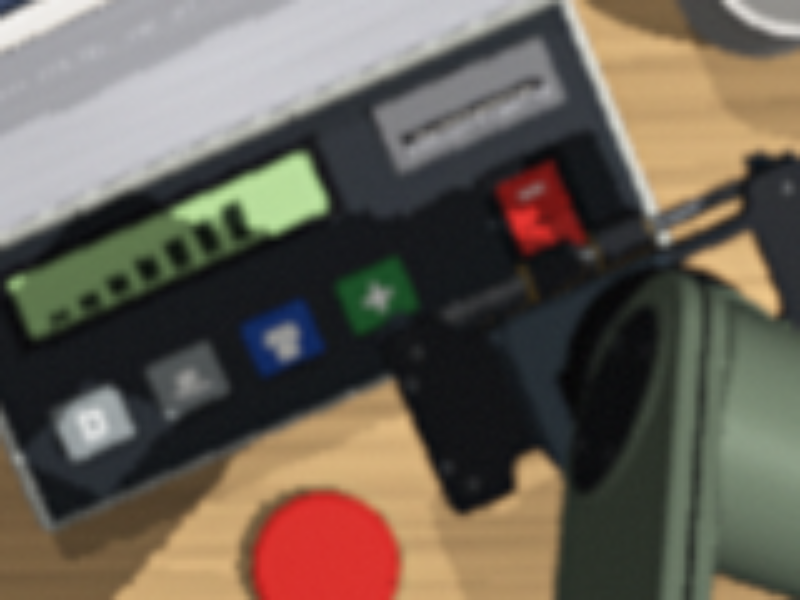

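The fingers are over the near half of the rocker at about (545,240), and all the keys are visible. I'll go down along the panel normal.

Call:
servo_tool(motion=[2.3, 0, -5, 0, 0, 0, 0, 2.3, 0, -5.3, 0, 0, 0, 0, 0.4, 0.2, -2, 0, 0, 0, 0, 0.4, 0.2, -2, 0, 0, 0, 0, 0, 0, 0, 0, 0, 0, 0])

```text
time_s: 7.58
ee_pos: [547.8, -78.2, 70.7]
ee_rot: [-167.5, -0.0, -67.8]
force: [-0.4, -0.4, -0.7]
gripper_width: 0.4
```

Call:
servo_tool(motion=[0.4, 0.2, -2, 0, 0, 0, 0, 0.4, 0.2, -2, 0, 0, 0, 0, 0, 0, 0, 0, 0, 0, 0])

```text
time_s: 7.83
ee_pos: [548.4, -78.0, 66.9]
ee_rot: [-167.5, -0.0, -67.8]
force: [0.0, -1.3, -0.1]
gripper_width: 0.5
```

```bash
python3 - <<'E'
from h import *
go(Q,4)
E
```

```text
t 7.8333 tcp [548.4 -78.   66.9] delta [-0.44  1.31 -1.59] rot [ 0.0013 -0.0008 -0.0006] F [ 0.02 -1.28 -0.09] w 0.5 tip height above key top 5.57
```

The tip is about 5.6 mm above the panel and I read almost no force. Either the rocker has flipped over or the tip has missed it, so I'll look before going further.

```bash
python3 - <<'E'
from h import *
f=grab_frame('top');cv2.imwrite('pics/t5.png',cv2.resize(f['image'][200:260,330:410],None,fx=10,fy=10,interpolation=2)[:,:,::-1])
E
```

```text
(no output)
```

View pics/t5.png

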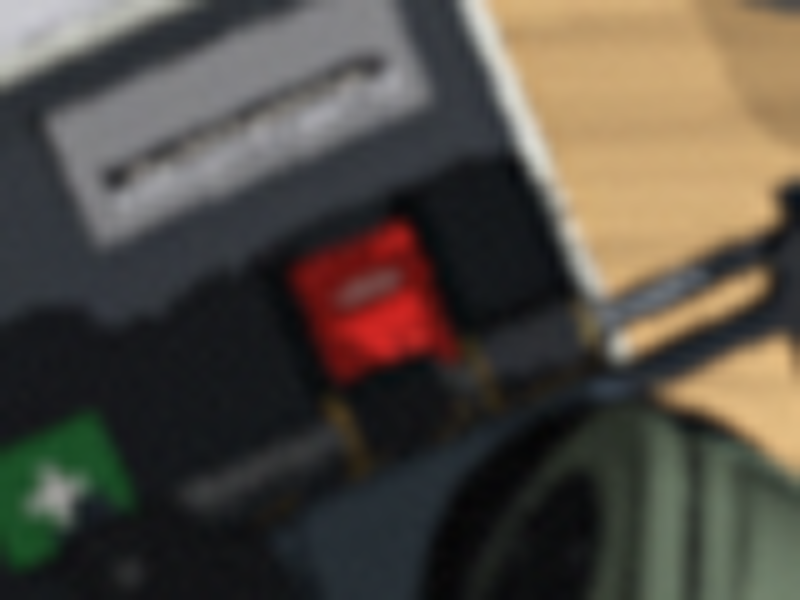

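The tip is on the near half and the far half still shows, at (375,300). I'll follow it down in small steps.

Call:
servo_tool(motion=[0.2, 0.1, -1, 0, 0, 0, 0, 0.1, 0.1, -0.5, 0, 0, 0, 0, 0, 0, 0, 0, 0, 0, 0])

```text
time_s: 8.13
ee_pos: [549.0, -77.9, 66.4]
ee_rot: [-167.4, -0.1, -67.8]
force: [-3.5, -1.9, 6.0]
gripper_width: 0.6
```

Call:
servo_tool(motion=[0.1, 0.1, -0.5, 0, 0, 0, 0, 0.1, 0.1, -0.5, 0, 0, 0, 0, 0, 0, 0, 0, 0, 0, 0])

```text
time_s: 8.38
ee_pos: [549.1, -77.8, 66.2]
ee_rot: [-167.4, -0.1, -67.8]
force: [-5.6, -2.3, 13.5]
gripper_width: 0.3
```

```bash
python3 - <<'E'
from h import *
go(Q,4)
E
```

```text
t 8.3833 tcp [549.1 -77.8  66.2] delta [-1.1   1.15 -0.96] rot [ 0.0018  0.0008 -0.0012] F [-5.64 -2.33 13.45] w 0.3 tip height above key top 4.81
```

It is at a hard stop near the expected off height. One more push, then I'll lift and check.

Call:
servo_tool(motion=[0.2, 0.1, -1, 0, 0, 0, 0, 0, 0, 0, 0, 0, 0, 0, 0, 0, 0, 0, 0, 0, 0])

```text
time_s: 8.63
ee_pos: [549.2, -77.8, 66.1]
ee_rot: [-167.4, -0.1, -67.8]
force: [-11.0, -2.8, 20.3]
gripper_width: 0.7
```

Call:
servo_tool(motion=[-1.6, -0.6, 8, 0, 0, 0, 0, -4, -1.6, 20, 0, 0, 0, 0, -6, -5, 30, 0, 0, 0, 0, -20, -15, 30, 0, 0, 0, 0, -25, -20, 20, 0, 0, 0, 0, -25, -20, 0, 0, 0, 0, 0, -25, -20, 0, 0, 0, 0, 0, -25, -20, 0, 0, 0, 0, 0, 0, 0, 0, 0, 0, 0, 0])

```text
time_s: 9.38
ee_pos: [414.4, -181.6, 171.6]
ee_rot: [-167.5, -0.1, -68.0]
force: [0.1, 0.7, -0.6]
gripper_width: 0.5
```

```bash
python3 - <<'E'
from h import *
go(Q,4)
f=grab_frame('top');cv2.imwrite('pics/t6.png',cv2.resize(f['image'][170:320,210:410],None,fx=4,fy=4,interpolation=2)[:,:,::-1])
import pickle
g=pickle.load(open('top0.pkl','rb'))
cv2.imwrite('pics/cmp.png',np.hstack([cv2.resize(x['image'][215:255,345:390],None,fx=8,fy=8,interpolation=2) for x in (g,f)])[:,:,::-1])
# rocker near/far end heights by depth, before/after
for u,v in [(372,243),(374,242),(365,226),(363,227)]: print([dep(x,u,v).round(1) for x in (g,f)])
d=cv2.absdiff(g['image'],f['image']).max(2);print('basket/mug/tub/lid diff',[int((d[b[1]:b[3],b[0]:b[2]]>60).sum()) for b in [(205,85,360,210),(395,155,450,205),(180,230,243,295),(305,285,345,322)]])
E
```

```text
t 9.3833 tcp [ 414.4 -181.6  171.6] delta [ 133.61  104.9  -106.33] rot [ 0.0021 -0.0017  0.003 ] F [ 0.12  0.72 -0.56] w 0.5 tip height above key top 143.41
[array([554.3, -73.5,  52.2]), array([554.6, -74.4,  43.7])]
[array([555.9, -76.8,  61.3]), array([556.7, -78.9,  42.5])]
[array([590.9, -59.7,  53.1]), array([590.3, -58.8,  61.9])]
[array([588.6, -54.9,  57.9]), array([588.1, -54.3,  64.5])]
basket/mug/tub/lid diff [0, 0, 0, 1289]
```

View pics/t6.png

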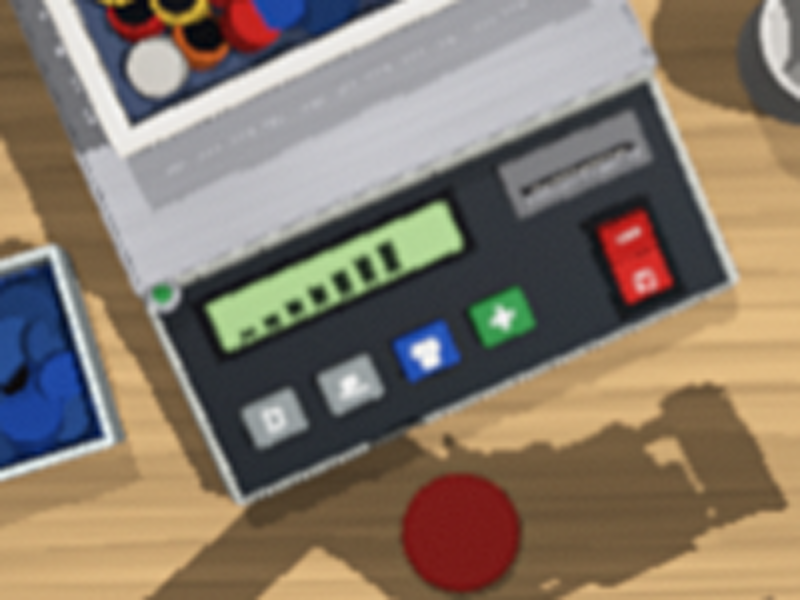

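View pics/cmp.png

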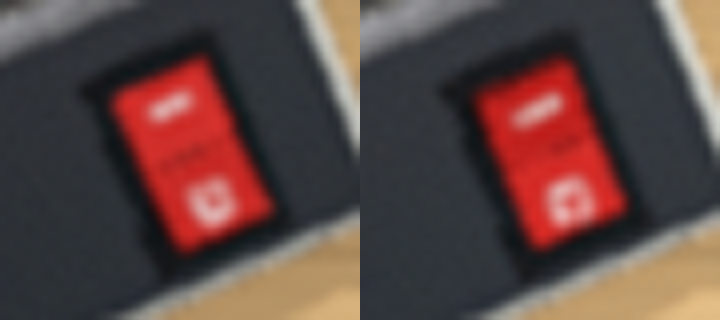

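The rocker has tipped: by depth the near half is about 9 mm lower and the far half about 8 mm higher. All the keys look up. The lid is only shadowed, still at (325,303), and the basket, mug and tub pixels are unchanged. I'll hand in.

```bash
python3 -c "
from workcell import env,sensors
print(sensors.state()['qvel'].round(2));print(env.job_done())"
```

```text
[ 3.02  1.37 -1.98  1.13 -0.67  1.42]
the job is handed in; nothing more can be done
None
```

I pressed the green add key, then the blue print key, then tipped the rocker to off, all with the fingertips shut. I backed the arm clear and handed the job in at about 9.4 s.

- **Keys:** Green reached its hard stop at about 3.8 mm with 18 N. Blue stopped at about 3.6 mm with 11.5 N, and I then pressed it about 1 mm further. I held each at the bottom, then let it up. Both key depths come from the arm's pose and force, because the gripper hid the keys from the camera while pressing.
- **Rocker:** It reached its stop at about 20 N. Depth readings taken before and after show the near half about 9 mm lower and the far half 7–9 mm higher.
- **Bystanders:** The last top view shows no change around the basket, mug or tub. The lid's pixels did change, but only from the arm's shadow; its centre is where it was.

Two readings were less clear. Part-way through the rocker's tip the force was near zero, so I looked again before pressing it to its stop. At hand-in the joints still read 1 to 3 degrees/s, and I did not wait for that to die down, but the arm was well clear of everything.

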